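# Refit the dust extractor's grille

## Task

The filter of the nail-dust extractor has been changed: take the steel grille from the desk by its handle and, gently, lay it on the extractor with the edge that has the round hole against the upright lip and its underside riding on the locating pin. Keeping it against the lip, slide it sideways until the hole finds the pin and the grille drops flat on the deck, then swing the turn-catch fully over its front edge. Leave everything else on the desk as it stands.

Things in the scene. Friction and masses are not known exactly. Their poses are not given: they have to be found in the camera images.
- extractor: Nail-dust extractor: grey box fixed to the desk, 236 x 276 mm, flat hard deck 52 mm above the desk, a raised fan housing along its back and a paper filter in a well (x -52..+22, y -56..+56 mm) in the deck. Origin: centre of the underside, on the desk; x points to its back, y to its left, z up. A turn-catch pivots on its front margin at x = -90, y = -20 mm.
- lip (a point): Foot of the upright lip, halfway along it, at deck height: extractor frame x = +55, y = 0, z = 52 mm. The lip is the flat front face of the fan housing, 26 mm high, 270 mm long along y, and faces the robot (-x). Axes as the extractor's. The grille must not meet lip, deck or pin with more than 35 N.
- pin_slot (a point): Middle of the slot of the locating pin, at deck height: extractor frame x = +39.5, y = 0, z = 52 mm, so 15.5 mm in front of the lip. The steel pin (10 mm across, 7.5 mm high, its upper 2.5 mm tapered) is clamped firmly somewhere along this slot, between y = -12 and +12 mm; where is not measured: see it or feel for it with the grille.
- grille: Loose slotted dark steel plate, 120 (x) x 150 (y) x 5 mm, 0.22 to 0.37 kg. Origin: centre of its underside; z up; x points to its back edge (x = +60 mm), near which is the one round hole. A black upright handle blade on its middle: 10 mm thick along x, 56 mm long along y, its top 34 mm above the underside, to be gripped across the 10 mm.
- grille_hole (a point): Centre of the grille's round through hole (13 mm across), level with the underside; 15 mm from the back edge: grille frame x = +45, y = 0. Axes as the grille's. Seated, it lies at the pin, at deck height.
- catch (a joint): Angle of the turn-catch about its upright pivot: 0 = open, arm along the extractor's front, pointing to the extractor's -y; grows anticlockwise seen from above; 1.57 = shut, arm pointing to +x over the grille's front edge; stop at 1.65. Starts between 0 and 0.35. It stays where it is left (needs about 2 N at the post).
- catch_post (a point): Top centre of the catch's round black finger post, 10 mm across, rising 22 mm from its arm, 34 mm from the pivot; the top is 33.5 mm above the deck. The arm (14 mm wide, its end 42 mm from the pivot) passes 3 mm above the seated grille.
- polish_red: bystander: red square nail-polish bottle, 26 x 26 x 76 mm; origin at the centre of its underside
- polish_blue: bystander: blue square nail-polish bottle, 26 x 26 x 76 mm; origin at the centre of its underside
- dial_timer: bystander: white round minute timer, 62 mm across, 44 mm high; origin at the centre of its underside
- cream_pot: bystander: round cream pot, 91 mm across, 44 mm high; origin at the centre of its underside
- polish_pink: bystander: pink square nail-polish bottle, 26 x 26 x 76 mm; origin at the centre of its underside

How it is judged:
By the outcome, as a careful person would: the job done as asked, in the order asked, and still so for the second after the job is handed in, with the robot touching nothing.
It also fails if it takes over 72 s, if anything falls off the work surface, if the arm or the gripper's body presses on something with over 40 N, if the wrist force passes 120 N, or if a joint passes its speed limit or range.

## Robot

A 6-joint arm with a two-finger parallel gripper is mounted at the origin on a cart in front of the work surface, level with it; the furniture and walls round the work are solid. World frame = base frame: x ahead of the robot, y to its left, z up, the work surface at z = 0. Lengths are in m, angles in rad, forces in N, time in s.
With the tool pointing down it reaches from about 0.325 to 0.75 m from the base axis. Payload 7.6 kg.
Tool frame: the origin (TCP) lies at the very end of the fingers, on their centre line; the grasp point (between the pads) lies 19 mm behind it; z points along the fingers, y is the line along which they close (so a half turn about z gives the same grasp; the last joint's range is limited). The gripper opens to 85 mm and grips with 20 to 120 N. Pads are 22 mm wide; open, the fingers measure 114 mm over their backs; the gripper's body (76 mm by 85 mm) begins 54 mm behind the grasp point. The pads swing forward as they close: fully open they stand 13 mm farther back than shut.
Start: joints at [-1.376, 0.052, 1.401, -0, 1.689, -0.07], TCP at [0.137, -0.507, 0.231] pointing down, gripper open.
Joint ranges: [-2.9, 2.9], [-0.91, 2.17], [0.12, 2.37], [-1.06, 4.2], [0.26, 2.73], [-2.93, 2.93]. Speed limits (rad/s): [2.57, 2.57, 3.01, 3.14, 3.14, 3.14].

## Interface

Orientations are given as a unit quaternion [x, y, z, w].
In Python, from plant import env gives the robot as it stands.
- The arm moves only by the tool play_rows, never from a script. Its argument "moves" is a list of rows, each a list of 7 numbers: the opening in per cent of the stroke, from 0 (shut) to 100 (fully open), then the shift along the tool's x, y, z in cm, then the turn, a rotation vector about the tool's x, y, z in rad. A call has 1 to 12 rows; each row shifts and turns the commanded pose from where the row before left it, along the tool's axes as they then stand; what a row does not reach is not made up. A row lasts 1/12 s, in which the tool goes at most 41.7 mm and 7.16 degrees, less where a joint would pass 70% of its speed; a pose out of reach is approached as far as the arm can. A call is refused whole if a number of a shift passes 4.17 or a number of a turn 0.125, either way. A call with a gripper value outside its range is refused whole. The fingers move at their own pace and stop on an object; "newtons" is the grip in N (left out, the last holds). Time passes only in rows, so rows that do not move let the fingers close. It gives the time, the measured TCP pose, the force, the opening and the grip force at its end, in the units of the state.
- env.get_obs(): the state, without advancing time (a new reading comes with each control period).
- env.read_camera(name): name is "side" or "top"; returns a dict with "image" (420x560x3 uint8, blue, green, red), "fx", "fy", "cx", "cy" (pixels), "k1" (the pictures are not rectified: a ray, as slopes to the right and down, at radius r is drawn at 1 + k1 r^2 times it, then the intrinsics apply), "R" (3x3) and "t" (3): a world point X has camera coordinates R X + t. Camera axes: x right, y down, z forward; pixel columns grow to the right and rows downward; lengths in m; the calibration is good to about 2 mm. A picture is of the moment at which its call begins. There is no depth.
- env.finish_job(): hands the job in; it is judged then, once.
The state is a dict: "clock": time; "joint_positions": joint angles; "joint_velocities": joint speeds; "joint_torque": joint torques, N m; "ee_pos": TCP position; "tcp_rot": TCP orientation; "contact_force": force on the tool from outside, world axes, zero at the start; "ft_torque": the same for the moment, N m; "grip_width": finger opening in m; "grasp_force": force on a finger pad.
Only numpy, scipy, OpenCV 4.12 (cv2) and the standard library are available. Lean on these libraries where they do the work, as an engineer would, in place of code of your own. Each camera call takes 0.05 s, during which the arm holds its last target. There are 200 camera calls.

## Working session

There is one attempt and no reset: what is moved stays moved. The work goes in short steps, Python scripts to look and compute and a tool call to move; the robot and the scene stay as the last step left them, time stands still between calls to the robot, and variables do not carry over. Pictures are saved under pics/ and viewed, at most 10 in all, crops included, and the job is handed in when it is done.

Besides the shell and the picture viewer there is one more tool, called after "Request:" by a JSON object that holds its "api" and its "payload". play_rows: Moves the arm, as the interface text tells. Its arguments: {"type":"object","properties":{"moves":{"type":"array","items":{"type":"array","items":{"type":"number"}}},"newtons":{"type":"number"}},"required":["moves"]}

```bash
ls; mkdir -p pics
cat > h.py <<'E'
import numpy as np, cv2
from plant import env
def K(c): return np.array([[c['fx'],0,c['cx']],[0,c['fy'],c['cy']],[0,0,1.]]), np.array([c['k1'],0,0,0,0.])
def ray(c,px):
    k,d=K(c); u=cv2.undistortPoints(np.array(px,float).reshape(-1,1,2),k,d).reshape(-1,2)
    R=np.array(c['R']);t=np.array(c['t'])
    D=np.c_[u,np.ones(len(u))]@R
    return -R.T@t, D
def onplane(c,px,z):
    o,D=ray(c,px); return o+D*((z-o[2])/D[:,2])[:,None]
def proj(c,X):
    k,d=K(c); r,_=cv2.Rodrigues(np.array(c['R'])); return cv2.projectPoints(np.array(X,float).reshape(-1,1,3),r,np.array(c['t'],float),k,d)[0].reshape(-1,2)
E
python3 - <<'E'
from h import *
import pickle
cs={n:env.read_camera(n) for n in('top','side')}
pickle.dump(cs,open('c0.pkl','wb'))
for n,c in cs.items():
    cv2.imwrite(f'pics/{n}0.png',cv2.resize(c['image'],(784,588),interpolation=cv2.INTER_CUBIC)); print(n,-np.array(c['R']).T@c['t'],c['fx'],c['k1'],np.round(c['R'],3).tolist())
o=env.get_obs();print({k:np.round(v,3).tolist() for k,v in o.items()})
E
```

```text
pics
top [ 0.34259171 -0.0029371   1.52500783] 464.25467171146016 -0.14437194158341196 [[0.015, -1.0, -0.006], [-0.992, -0.014, -0.129], [0.129, 0.008, -0.992]]
side [ 0.52000465 -1.54582562  0.71684669] 545.6300825610122 0.042159345281322896 [[1.0, -0.015, -0.012], [-0.017, -0.383, -0.923], [0.009, 0.924, -0.383]]
{'clock': 0.1, 'joint_positions': [-1.376, 0.053, 1.402, -0.0, 1.689, -0.07], 'joint_velocities': [0.001, 0.001, -0.003, -0.0, -0.0, 0.0], 'joint_torque': [0.001, -38.258, -36.099, -0.0, 0.005, -0.0], 'ee_pos': [0.137, -0.506, 0.231], 'tcp_rot': [0.991, 0.132, -0.0, -0.001], 'contact_force': [0.275, 0.155, -0.044], 'ft_torque': [0.058, -0.014, -0.067], 'grasp_force': 0.0, 'grip_width': 0.085}
```

View pics/top0.png

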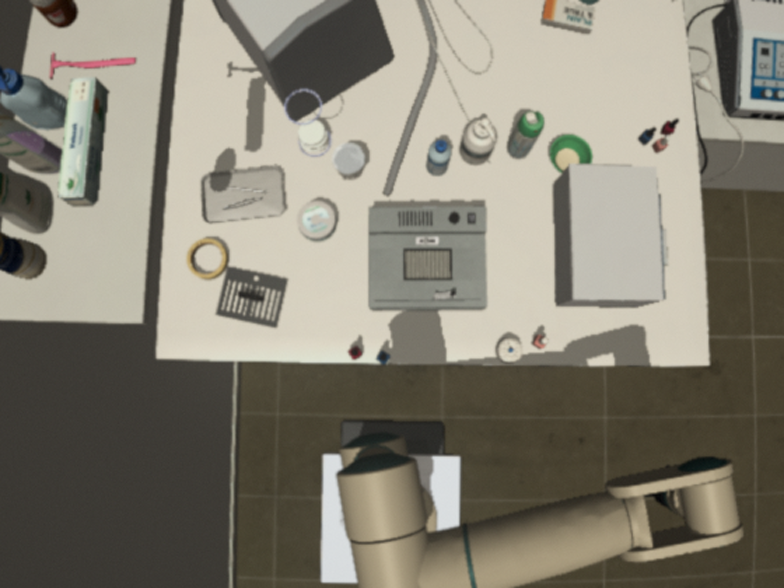

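View pics/side0.png

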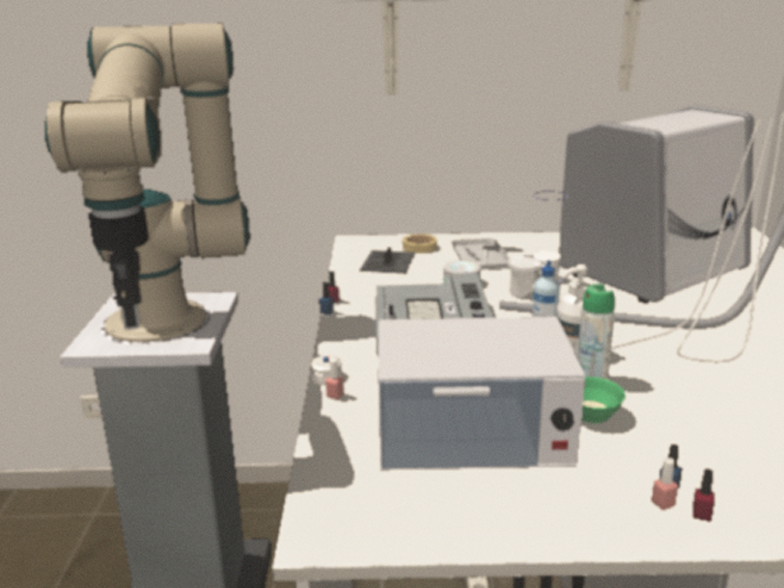

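The top view shows the extractor around (428,255), the grille at (252,295) with its hole at about (256,278), and the catch near (445,293), all at 1.4x scale. Next I'll take magnified crops with contour fits.

Run:
```python
from h import *
import pickle
cs=pickle.load(open('c0.pkl','rb'));c=cs['top'];im=c['image']
g=cv2.cvtColor(im,cv2.COLOR_BGR2GRAY)
def sub(u0,v0,u1,v1,s): return cv2.resize(im[v0:v1,u0:u1],None,fx=s,fy=s,interpolation=cv2.INTER_CUBIC)
a=sub(258,138,353,228,6); b=sub(148,185,210,240,6)
b=cv2.resize(b,(int(b.shape[1]),b.shape[0]))
canvas=np.zeros((540,570+0,3),np.uint8); canvas[:a.shape[0],:a.shape[1]]=a
cv2.imwrite('pics/ext.png',canvas)
s=cs['side']['image'][180:270,255:365]; s=cv2.resize(s,None,fx=3.6,fy=3.6,interpolation=cv2.INTER_CUBIC)
o=np.zeros((b.shape[0],b.shape[1]+s.shape[1],3),np.uint8);o[:,:b.shape[1]]=b;o[:s.shape[0],b.shape[1]:]=s[:b.shape[0]]
cv2.imwrite('pics/gr.png',o);print(o.shape,b.shape)
# grille outline
w=im[185:240,148:212]; gg=cv2.cvtColor(w,cv2.COLOR_BGR2GRAY)
m=(gg<140).astype(np.uint8); m=cv2.morphologyEx(m,cv2.MORPH_CLOSE,np.ones((5,5)))
cn=max(cv2.findContours(m,0,1)[0],key=cv2.contourArea); q=cv2.minAreaRect(cn); print(q)
bx=cv2.boxPoints(q)+[148,185]; print(bx); W=onplane(c,bx,0.005);print(W[:,:2].round(4),np.linalg.norm(W-np.roll(W,1,0),axis=1))
# extractor outline approx at mask: darkish gray vs white desk
w=g[138:228,255:355]; m=((w<185)).astype(np.uint8)
cn=max(cv2.findContours(m,0,1)[0],key=cv2.contourArea); print(cv2.minAreaRect(cn))
```

```text
(330, 768, 3) (330, 372, 3)
((25.839887619018555, 23.193819046020508), (56.73955154418945, 40.32480239868164), 12.994616508483887)
[[141.66291809 221.46067047]
 [150.73033524 182.16853857]
 [206.01685715 194.92696762]
 [196.94944    234.21910095]]
[[0.4777 0.4655]
 [0.611  0.4413]
 [0.57   0.2514]
 [0.4388 0.2771]] [0.192399   0.13544712 0.19425223 0.13373288]
((50.0, 46.5), (85.0, 84.0), 90.0)
```

View pics/ext.png

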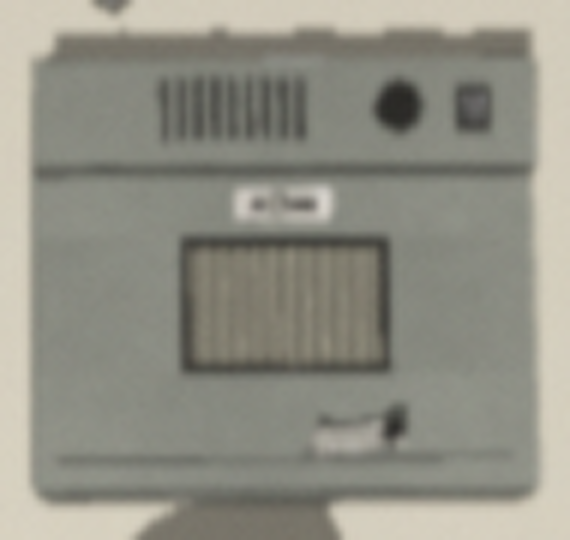

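View pics/gr.png

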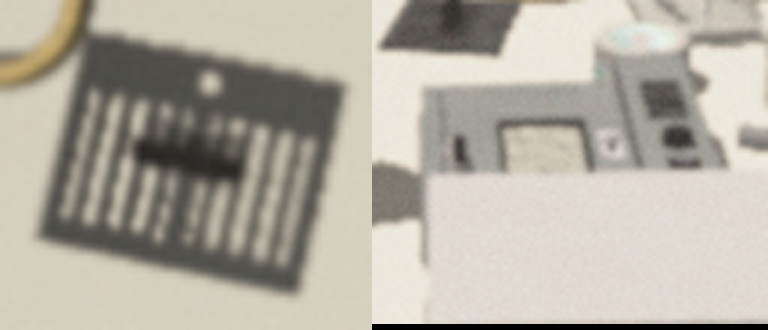

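The extractor crop (6x, origin 258,138) shows:
- the lip line at row ~165
- the slot plate at about (282,204) with the pin near its middle
- the well at (184..388, 240..370)
- the catch post at about (393,425), with the pivot near (322,437)

In the grille crop, the hole is at about (210,83) and the handle runs (135,148)-(242,172). A ring lies by the back-left corner.

Run:
```python
from h import *
import pickle
cs=pickle.load(open('c0.pkl','rb'));c=cs['top'];im=c['image']
A=lambda p:(np.array(p,float)+.5)/6-.5+[258,138]
B=lambda p:(np.array(p,float)+.5)/6-.5+[148,185]
# grille corner refine: hand corners, hsv-based mask
hsv=cv2.cvtColor(im,cv2.COLOR_BGR2HSV); w=hsv[185:240,148:212]
m=((w[...,2]<135)&(w[...,1]<70)).astype(np.uint8); m=cv2.morphologyEx(m,cv2.MORPH_OPEN,np.ones((2,2)));m=cv2.morphologyEx(m,cv2.MORPH_CLOSE,np.ones((5,5)))
cn=max(cv2.findContours(m,0,1)[0],key=cv2.contourArea);q=cv2.minAreaRect(cn);print('grille rect',q)
for nm,P in(('mask',cv2.boxPoints(q)+[148,185]),('hand',B([(85,35),(343,85),(298,292),(38,237)]))):
    W=onplane(c,P,.005);print(nm,W[:,:2].round(4).tolist(),W[:,:2].mean(0).round(4),np.linalg.norm(W-np.roll(W,1,0),axis=1).round(4))
print('hole',onplane(c,B([(210,83)]),.0025)[0,:2]);H=onplane(c,B([(135,148),(242,172)]),.032);print('handle',H[:,:2],H.mean(0))
# extractor
D=onplane(c,A([(184,239),(388,239),(388,371),(184,371)]),.052);print('well',D[:,:2].round(4).tolist(),D.mean(0))
L=onplane(c,A([(40,171),(528,166)]),.052);print('lip',L[:,:2],'yaw',np.arctan2(*(L[0]-L[1])[:2])*-1)
print('plate',onplane(c,A([(282.5,204)]),.052)[0,:2],'pin',onplane(c,A([(284,204)]),.058)[0,:2])
print('post',onplane(c,A([(395,420)]),.0855)[0,:2],'pivot',onplane(c,A([(322,437)]),.06)[0,:2])
g=cv2.cvtColor(im,cv2.COLOR_BGR2GRAY); print('rows168:176 cols 296:315');print(g[168:176,296:315])
print(g[200:214,308:328])
# dark edges: well ring by gradient profile across rows (column minimum) 
for r in(182,188,194): p=g[r,280:330].astype(int);print(r,p.tolist())
for u in(264,270,285,320,335,345): p=g[158:172,u].astype(int);print('lipcol',u,p.tolist())
```

```text
grille rect ((31.980106353759766, 27.469493865966797), (45.16779708862305, 35.74281311035156), 11.888657569885254)
mask [[0.4657, 0.422], [0.5836, 0.4026], [0.5542, 0.2517], [0.4376, 0.2722]] [0.5103 0.3371] [0.1524 0.1195 0.1537 0.1184]
hand [[0.5833, 0.402], [0.5571, 0.2552], [0.442, 0.2762], [0.4697, 0.4232]] [0.513  0.3391] [0.1156 0.1491 0.117  0.1496]
hole [0.55756556 0.33040145]
handle [[0.51706843 0.36391421]
 [0.50484501 0.30427784]] [0.51095672 0.33409602 0.032     ]
well [[0.6238, -0.0206], [0.6255, -0.1304], [0.5537, -0.1306], [0.5521, -0.0215]] [ 0.58877065 -0.07577391  0.052     ]
lip [[ 0.66005927  0.05755334]
 [ 0.66687433 -0.2062906 ]] yaw 0.025824171670466366
plate [ 0.64376499 -0.07345781] pin [ 0.64255047 -0.07397578]
post [ 0.52317072 -0.13138969] pivot [ 0.51673813 -0.09496064]
rows168:176 cols 296:315
[[130 135 138 139 140 139 141 137 137 137 139 140 142 145 147 149 147 137
  134]
 [139 159 171 172 169 168 166 154 146 153 166 169 171 174 181 188 182 156
  141]
 [147 178 195 192 172 168 168 152 143 146 166 168 167 170 184 203 201 169
  141]
 [149 184 199 181 140
[... 2112 characters left out ...]
 138, 126, 86, 78, 106, 122, 124, 119, 125, 128, 121, 126, 130, 124, 125, 124, 121, 124, 125, 127, 129, 118, 124, 132, 121, 128, 136, 120, 125, 128, 119, 126, 131, 122, 119, 96, 82, 122, 135, 135, 133, 133, 134, 135]
lipcol 264 [137, 137, 137, 138, 138, 137, 134, 122, 106, 112, 130, 138, 140, 140]
lipcol 270 [136, 137, 137, 137, 138, 138, 136, 120, 106, 120, 134, 139, 141, 140]
lipcol 285 [96, 95, 98, 112, 127, 135, 133, 114, 99, 116, 133, 137, 138, 139]
lipcol 320 [121, 132, 134, 136, 134, 134, 129, 107, 95, 118, 131, 135, 136, 136]
lipcol 335 [68, 89, 121, 136, 139, 138, 133, 108, 98, 119, 138, 141, 142, 142]
lipcol 345 [138, 139, 139, 139, 139, 140, 135, 116, 109, 128, 141, 145, 145, 144]
```

Pin: its grey top lies at columns 302–304, left of the slot centre at ~304.8. That puts it at roughly y = +5 mm. Next I'll refine the extractor pose and work out the approach rows.

```bash
cat >> h.py <<'E'
from scipy.spatial.transform import Rotation as Ro
def plan(wps,start=None):
    """wps: (x,y,z,psi,n). prints rows in tool axes (cm, rad) per segment"""
    if start is None:
        o=env.get_obs(); T=Ro.from_quat(o['tcp_rot']).as_matrix(); start=(*o['ee_pos'],np.arctan2(T[1,0],T[0,0]))
    p=np.array(start,float)
    for w in wps:
        n=w[4];d=(np.array(w[:4])-p)/n
        print(n,'rows:')
        for i in range(n):
            a=p[3]+d[3]*i; print('  ',np.round([100*(np.cos(a)*d[0]+np.sin(a)*d[1]),100*(np.sin(a)*d[0]-np.cos(a)*d[1]),-100*d[2],-d[3]],3).tolist())
            if abs(d[3])<1e-6: break
        p=np.array(w[:4],float)
E
python3 - <<'E'
from h import *
import pickle
cs=pickle.load(open('c0.pkl','rb'));c=cs['top'];g=cv2.cvtColor(c['image'],cv2.COLOR_BGR2GRAY).astype(float)
def dark(p,i0):
    w=np.clip(np.median(p)-p-12,0,None); return i0+(w*np.arange(len(p))).sum()/w.sum()
P=np.array([(u,dark(g[162:171,u],162)) for u in range(266,344)]);W=onplane(c,P,.052)
f=np.polyfit(W[:,1],W[:,0],1);print('lip x=',f)
rs=range(181,197);l=np.array([(dark(g[r,284:292],284),r) for r in rs]);r_=np.array([(dark(g[r,318:326],318),r) for r in rs])
Lw=onplane(c,l,.052);Rw=onplane(c,r_,.052);print('well y',Lw[:,1].mean(),Rw[:,1].mean(),'slopes',np.polyfit(Lw[:,0],Lw[:,1],1)[0],np.polyfit(Rw[:,0],Rw[:,1],1)[0],Lw[:,0].mean())
yaw=-np.arctan(f[0]);print('yaw',yaw)
# front/back well
cols=range(291,320);F=onplane(c,[(u,dark(g[195:204,u],195)) for u in cols],.052);print('well front',F[:,0].mean(),np.polyfit(F[:,1],F[:,0],1)[0])
Q=onplane(c,[(304.75,171.5),(303.2,171.5)],.055);print('slot,pin',Q[:,:2])
plan([(.30,-.36,.28,.265,7),(.40,-.10,.30,.265,8),(.43,.15,.28,1.39,9),(.512,.3375,.10,1.39,10)])
E
```

```text
lip x= [-0.01844948  0.66129829]
well y -0.022272153453992194 -0.12828313029375413 slopes 0.03829861119275109 0.018078494997437147 0.5876015993448191
yaw 0.018447391459743997
well front 0.555201060286182 -0.018339244156354743
slot,pin [[ 0.64342977 -0.07358126]
 [ 0.64335383 -0.06857879]]
7 rows:
   [2.79, -1.411, -0.706, -0.0]
   [2.79, -1.411, -0.706, -0.0]
   [2.79, -1.411, -0.706, -0.0]
   [2.79, -1.411, -0.706, -0.0]
   [2.79, -1.411, -0.706, -0.0]
   [2.79, -1.41, -0.706, -0.0]
   [2.79, -1.41, -0.706, -0.0]
8 rows:
   [2.058, -2.809, -0.25, -0.0]
9 rows:
   [1.049, -2.594, 0.222, -0.125]
   [1.364, -2.442, 0.222, -0.125]
   [1.658, -2.253, 0.222, -0.125]
   [1.926, -2.029, 0.222, -0.125]
   [2.164, -1.773, 0.222, -0.125]
   [2.368, -1.489, 0.222, -0.125]
   [2.536, -1.182, 0.222, -0.125]
   [2.663, -0.857, 0.222, -0.125]
   [2.749, -0.518, 0.222, -0.125]
10 rows:
   [1.992, 0.469, 1.8, -0.0]
```

Request:
{"api": "play_rows", "payload": {"moves": [[100, 2.8, -1.4, -0.7, 0, 0, 0], [100, 2.8, -1.4, -0.7, 0, 0, 0], [100, 2.8, -1.4, -0.7, 0, 0, 0], [100, 2.8, -1.4, -0.7, 0, 0, 0], [100, 2.8, -1.4, -0.7, 0, 0, 0], [100, 2.8, -1.4, -0.7, 0, 0, 0], [100, 2.8, -1.4, -0.7, 0, 0, 0]]}}

```text
clock: 0.68
ee_pos: [0.3017, -0.3595, 0.2803]
tcp_rot: [0.991, 0.132, -0.0, -0.0]
contact_force: [0.6, -1.0, -0.6]
grip_width: 0.0852
grasp_force: 0.0
```

Request:
{"api": "play_rows", "payload": {"moves": [[100, 2.05, -2.8, -0.25, 0, 0, 0], [100, 2.05, -2.8, -0.25, 0, 0, 0], [100, 2.05, -2.8, -0.25, 0, 0, 0], [100, 2.05, -2.8, -0.25, 0, 0, 0], [100, 2.05, -2.8, -0.25, 0, 0, 0], [100, 2.05, -2.8, -0.25, 0, 0, 0], [100, 2.05, -2.8, -0.25, 0, 0, 0], [100, 2.05, -2.8, -0.25, 0, 0, 0]]}}

```text
clock: 1.35
ee_pos: [0.4007, -0.1, 0.3002]
tcp_rot: [0.991, 0.132, -0.0, -0.0]
contact_force: [0.3, -0.2, 1.2]
grip_width: 0.0856
grasp_force: 0.0
```

Request:
{"api": "play_rows", "payload": {"moves": [[100, 1.05, -2.6, 0.2, 0, 0, -0.125], [100, 1.35, -2.45, 0.2, 0, 0, -0.125], [100, 1.65, -2.25, 0.2, 0, 0, -0.125], [100, 1.95, -2.05, 0.2, 0, 0, -0.125], [100, 2.15, -1.75, 0.2, 0, 0, -0.125], [100, 2.35, -1.5, 0.2, 0, 0, -0.125], [100, 2.55, -1.2, 0.2, 0, 0, -0.125], [100, 2.65, -0.85, 0.2, 0, 0, -0.125], [100, 2.75, -0.5, 0.2, 0, 0, -0.125], [100, 0, 0, 0, 0, 0, 0]]}}

```text
clock: 2.18
ee_pos: [0.43, 0.1517, 0.281]
tcp_rot: [0.765, 0.644, -0.001, -0.001]
contact_force: [0.1, -0.2, -0.5]
grip_width: 0.0854
grasp_force: 0.0
```

Run:
```python
from h import *
plan([(.512,.3375,.06,1.39,9),(.512,.3375,.0085,1.39,5)])
```

```text
9 rows:
   [2.189, 0.547, 2.455, 0.001]
   [2.189, 0.544, 2.455, 0.001]
   [2.19, 0.542, 2.455, 0.001]
   [2.191, 0.539, 2.455, 0.001]
   [2.191, 0.537, 2.455, 0.001]
   [2.192, 0.535, 2.455, 0.001]
   [2.192, 0.532, 2.455, 0.001]
   [2.193, 0.53, 2.455, 0.001]
   [2.194, 0.527, 2.455, 0.001]
5 rows:
   [0.0, 0.0, 1.03, -0.0]
```

Request:
{"api": "play_rows", "payload": {"moves": [[60, 2.2, 0.54, 2.45, 0, 0, 0], [60, 2.2, 0.54, 2.45, 0, 0, 0], [60, 2.2, 0.54, 2.45, 0, 0, 0], [60, 2.2, 0.54, 2.45, 0, 0, 0], [60, 2.2, 0.54, 2.45, 0, 0, 0], [60, 2.2, 0.54, 2.45, 0, 0, 0], [60, 2.2, 0.54, 2.45, 0, 0, 0], [60, 2.2, 0.54, 2.45, 0, 0, 0], [60, 2.2, 0.54, 2.45, 0, 0, 0], [60, 0, 0, 0, 0, 0, 0]]}}

```text
clock: 3.02
ee_pos: [0.5114, 0.3347, 0.0535]
tcp_rot: [0.768, 0.641, -0.006, -0.001]
contact_force: [-0.6, -0.4, -1.2]
grip_width: 0.0513
grasp_force: 0.0
```

Request:
{"api": "play_rows", "payload": {"moves": [[60, 0, 0, 1, 0, 0, 0], [60, 0, 0, 1, 0, 0, 0], [60, 0, 0, 1, 0, 0, 0], [60, 0, 0, 1, 0, 0, 0], [60, 0, 0, 0.6, 0, 0, 0], [60, 0, 0, 0.4, 0, 0, 0], [60, 0, 0, 0, 0, 0, 0]]}}

```text
clock: 3.6
ee_pos: [0.5136, 0.3338, 0.011]
tcp_rot: [0.768, 0.64, -0.001, -0.0]
contact_force: [0.1, 0.4, -0.4]
grip_width: 0.0511
grasp_force: 0.0
```

Request:
{"api": "play_rows", "payload": {"moves": [[60, 0.3, 0, 0.2, 0, 0, 0], [30, 0, 0, 0, 0, 0, 0], [0, 0, 0, 0, 0, 0, 0], [0, 0, 0, 0, 0, 0, 0], [0, 0, 0, 0, 0, 0, 0], [0, 0, 0, 0, 0, 0, 0], [0, 0, 0, 0, 0, 0, 0], [0, 0, 0, 0, 0, 0, 0], [0, 0, 0, 0, 0, 0, 0]], "newtons": 70}}

```text
clock: 4.35
ee_pos: [0.5147, 0.3375, 0.0104]
tcp_rot: [0.768, 0.64, 0.0, 0.0]
contact_force: [-0.9, 0.0, 5.8]
grip_width: 0.0088
grasp_force: 70.6
```

Request:
{"api": "play_rows", "payload": {"moves": [[0, 0, 0, 0, 0, 0, 0], [0, 0, 0, -0.5, 0, 0, 0], [0, 0, 0, -1, 0, 0, 0], [0, 0, 0, -1.5, 0, 0, 0], [0, 0, 0, -2.5, 0, 0, 0], [0, 0, 0, -2.5, 0, 0, 0], [0, 0, 0, -2.5, 0, 0, 0], [0, 0, 0, -2.5, 0, 0, 0], [0, 0, 0, -1, 0, 0, 0], [0, 0, 0, -0.5, 0, 0, 0], [0, 0, 0, 0, 0, 0, 0]]}}

```text
clock: 5.27
ee_pos: [0.5146, 0.3373, 0.1552]
tcp_rot: [0.768, 0.64, 0.0, 0.0]
contact_force: [0.4, 0.3, -3.5]
grip_width: 0.0087
grasp_force: 69.7
```

Run:
```python
from h import *
cs={n:env.read_camera(n) for n in('top','side')}
o=env.get_obs();print(o['ee_pos'],o['tcp_rot'],o['contact_force'],o['ft_torque'],o['grip_width'])
import pickle;pickle.dump(cs,open('c1.pkl','wb'))
a,b=[proj(cs[n],o['ee_pos'])[0].astype(int) for n in('top','side')]
v=[cv2.resize(cs[n]['image'][max(p[1]-45,0):p[1]+45,max(p[0]-45,0):p[0]+45],(390,390),interpolation=cv2.INTER_CUBIC) for n,p in(('top',a),('side',b))]
cv2.imwrite('pics/lift.png',np.hstack(v))
plan([(.50,.12,.16,1.39+.1,7),(.50+.095,-.08,.16,1.589,8)])
```

```text
[0.51381337 0.33681906 0.15274496] [ 7.68135870e-01  6.40285023e-01 -1.52863443e-03 -1.94334601e-04] [-0.95084668 -0.20074605 -2.51238754] [-0.04362443  0.00936049  0.01046179] 0.008397722685613883
7 rows:
   [-3.082, 0.364, -0.104, -0.014]
   [-3.087, 0.319, -0.104, -0.014]
   [-3.091, 0.275, -0.104, -0.014]
   [-3.095, 0.231, -0.104, -0.014]
   [-3.098, 0.187, -0.104, -0.014]
   [-3.1, 0.142, -0.104, -0.014]
   [-3.102, 0.098, -0.104, -0.014]
8 rows:
   [-2.396, 1.385, -0.0, -0.012]
   [-2.413, 1.356, -0.0, -0.012]
   [-2.43, 1.326, -0.0, -0.012]
   [-2.446, 1.296, -0.0, -0.012]
   [-2.462, 1.265, -0.0, -0.012]
   [-2.477, 1.235, -0.0, -0.012]
   [-2.492, 1.204, -0.0, -0.012]
   [-2.507, 1.173, -0.0, -0.012]
```

View pics/lift.png

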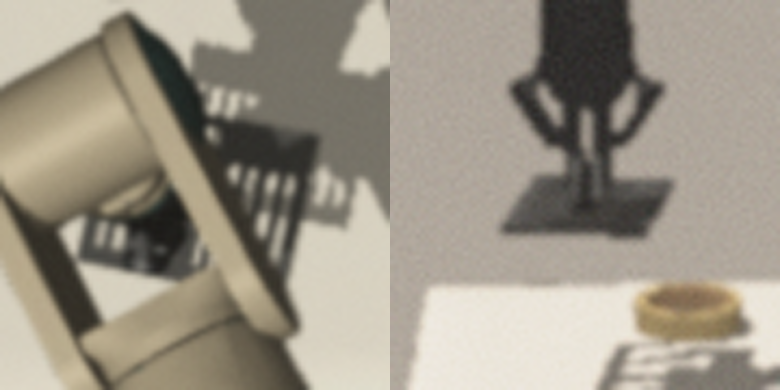

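The lift picture shows the grille hanging level, gripped at mid-handle (about (585,205) in the crop), with the ring untouched. I'll carry it above the deck now.

Request:
{"api": "play_rows", "payload": {"moves": [[0, -1.5, 0.2, 0, 0, 0, -0.014], [0, -2.9, 0.32, 0, 0, 0, -0.014], [0, -3.1, 0.3, 0, 0, 0, -0.014], [0, -3.1, 0.25, 0, 0, 0, -0.014], [0, -3.1, 0.2, 0, 0, 0, -0.014], [0, -3.1, 0.15, 0, 0, 0, -0.014], [0, -3.1, 0.1, 0, 0, 0, -0.014]]}}

```text
clock: 5.95
ee_pos: [0.5014, 0.1363, 0.1526]
tcp_rot: [0.736, 0.677, -0.002, -0.001]
contact_force: [1.2, -0.2, -2.4]
grip_width: 0.0088
grasp_force: 69.7
```

Request:
{"api": "play_rows", "payload": {"moves": [[0, -2.8, 1.3, 0, 0, 0, -0.012], [0, -2.8, 1.27, 0, 0, 0, -0.012], [0, -2.8, 1.25, 0, 0, 0, -0.012], [0, -2.6, 1.2, 0, 0, 0, -0.012], [0, -2.45, 1.2, 0, 0, 0, -0.012], [0, -2.45, 1.1, 0, 0, 0, -0.012], [0, -2.45, 1.1, 0, 0, 0, -0.012], [0, -1.5, 0.5, 0, 0, 0, -0.012], [0, 0, 0, 0, 0, 0, 0], [0, 0, 0, 0, 0, 0, 0]]}}

```text
clock: 6.78
ee_pos: [0.5821, -0.0647, 0.1526]
tcp_rot: [0.703, 0.711, -0.001, -0.002]
contact_force: [-0.7, 0.1, -2.4]
grip_width: 0.0087
grasp_force: 69.6
```

Run:
```python
from h import *
o=env.get_obs();print(o['ee_pos'],o['tcp_rot'],2*np.arctan2(o['tcp_rot'][1],o['tcp_rot'][0]),o['contact_force'],o['ft_torque'])
plan([(.588,-.084,.10,1.589,5)])
```

```text
[ 0.58210834 -0.06474983  0.15264007] [ 0.70308741  0.71110108 -0.00095411 -0.00155914] 1.5821294453886725 [-0.73067248  0.07920938 -2.40780972] [-0.01498201 -0.02007701  0.00169491]
5 rows:
   [-0.386, 0.113, 1.053, -0.001]
   [-0.386, 0.113, 1.053, -0.001]
   [-0.387, 0.112, 1.053, -0.001]
   [-0.387, 0.112, 1.053, -0.001]
   [-0.387, 0.111, 1.053, -0.001]
```

Request:
{"api": "play_rows", "payload": {"moves": [[0, -0.4, 0.1, 1, 0, 0, -0.005], [0, -0.4, 0.1, 1, 0, 0, 0], [0, -0.4, 0.1, 1, 0, 0, 0], [0, -0.4, 0.1, 1, 0, 0, 0], [0, -0.35, 0.1, 1, 0, 0, 0], [0, 0, 0, 0.5, 0, 0, 0], [0, 0, 0, 0, 0, 0, 0], [0, 0, 0, 0, 0, 0, 0]]}}

```text
clock: 7.45
ee_pos: [0.5881, -0.0837, 0.0995]
tcp_rot: [0.701, 0.713, -0.0, -0.0]
contact_force: [0.8, -0.2, -2.6]
grip_width: 0.0086
grasp_force: 69.7
```

Run:
```python
from h import *
cs={n:env.read_camera(n) for n in('top','side')}
o=env.get_obs();print(o['ee_pos'],2*np.arctan2(o['tcp_rot'][1],o['tcp_rot'][0]),o['tcp_rot'],o['contact_force'],o['ft_torque'])
import pickle;pickle.dump(cs,open('c2.pkl','wb'))
a=cs['top']['image'][135:230,255:355];b=cs['side']['image'][165:260,260:360]
cv2.imwrite('pics/over.png',np.hstack([cv2.resize(x,(400,380),interpolation=cv2.INTER_CUBIC) for x in(a,b)]))
```

```text
[ 0.58860312 -0.08371468  0.10054844] 1.5889779252933705 [7.00649331e-01 7.13505483e-01 3.47907640e-04 5.64995625e-04] [-1.17518561 -0.11953843 -2.63888884] [-0.01024921  0.00845498  0.00887411]
```

View pics/over.png

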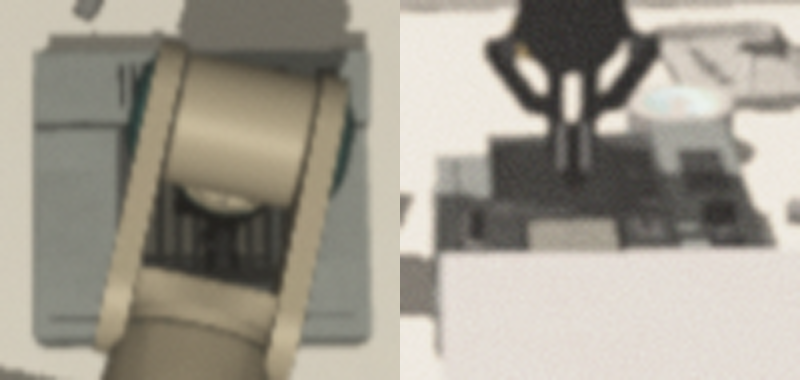

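The grille hangs squarely over the deck, with the arm hiding the back. The plate is at about (490–660, 140–210) in the side crop. Next is lower, then feel for the lip.

Request:
{"api": "play_rows", "payload": {"moves": [[0, 0, 0, 0.5, 0, 0, 0], [0, 0, 0, 0.5, 0, 0, 0], [0, 0, 0, 0.5, 0, 0, 0], [0, 0, 0, 0.5, 0, 0, 0], [0, 0, 0, 0.4, 0, 0, 0], [0, 0, 0, 0.1, 0, 0, 0], [0, 0, 0.2, 0, 0, 0, 0], [0, 0, 0.2, 0, 0, 0, 0], [0, 0, 0.2, 0, 0, 0, 0], [0, 0, 0, 0, 0, 0, 0]]}}

```text
clock: 8.38
ee_pos: [0.5948, -0.0837, 0.0752]
tcp_rot: [0.701, 0.713, 0.0, 0.0]
contact_force: [0.3, -1.5, -2.4]
grip_width: 0.0084
grasp_force: 69.6
```

Request:
{"api": "play_rows", "payload": {"moves": [[0, 0, 0.1, 0, 0, 0, 0], [0, 0, 0.1, 0, 0, 0, 0], [0, 0, 0, 0, 0, 0, 0]]}}

```text
clock: 8.63
ee_pos: [0.5964, -0.0837, 0.0749]
tcp_rot: [0.701, 0.713, 0.0, 0.0]
contact_force: [0.3, -0.2, -1.9]
grip_width: 0.0086
grasp_force: 69.6
```

Request:
{"api": "play_rows", "payload": {"moves": [[0, 0, 0.1, 0, 0, 0, 0], [0, 0, 0.1, 0, 0, 0, 0], [0, 0, 0, 0, 0, 0, 0]]}}

```text
clock: 8.88
ee_pos: [0.5983, -0.0836, 0.0748]
tcp_rot: [0.701, 0.713, -0.0, 0.0]
contact_force: [-1.1, -0.6, -2.3]
grip_width: 0.0087
grasp_force: 69.6
```

Request:
{"api": "play_rows", "payload": {"moves": [[0, 0, 0.1, 0, 0, 0, 0], [0, 0, 0, 0, 0, 0, 0], [0, 0, 0, 0, 0, 0, 0]]}}

```text
clock: 9.13
ee_pos: [0.5986, -0.0838, 0.0747]
tcp_rot: [0.701, 0.713, -0.001, -0.001]
contact_force: [-4.4, -0.6, -0.3]
grip_width: 0.0084
grasp_force: 69.9
```

Request:
{"api": "play_rows", "payload": {"moves": [[0, 0, 0.05, 0, 0, 0, 0], [0, 0, 0, 0, 0, 0, 0], [0, 0, 0, 0, 0, 0, 0]]}}

```text
clock: 9.38
ee_pos: [0.5986, -0.0838, 0.0747]
tcp_rot: [0.701, 0.713, -0.001, -0.001]
contact_force: [-7.8, -0.5, 1.2]
grip_width: 0.0084
grasp_force: 70.2
```

Request:
{"api": "play_rows", "payload": {"moves": [[0, 0, 0.05, 0, 0, 0, 0], [0, 0, 0, 0, 0, 0, 0], [0, 0, 0, 0, 0, 0, 0]]}}

```text
clock: 9.63
ee_pos: [0.5986, -0.0838, 0.0748]
tcp_rot: [0.701, 0.713, -0.002, -0.001]
contact_force: [-11.5, -1.1, 3.2]
grip_width: 0.0086
grasp_force: 70.4
```

Request:
{"api": "play_rows", "payload": {"moves": [[0, 0, -0.07, 0.1, 0, 0, 0], [0, 0, 0, 0.1, 0, 0, 0], [0, 0, 0, 0.1, 0, 0, 0], [0, 0, 0, 0, 0, 0, 0], [0, 0, 0, 0, 0, 0, 0]]}}

```text
clock: 10.05
ee_pos: [0.5986, -0.0836, 0.0717]
tcp_rot: [0.701, 0.713, -0.001, -0.001]
contact_force: [-7.5, -0.1, 0.7]
grip_width: 0.0087
grasp_force: 70.1
```

Request:
{"api": "play_rows", "payload": {"moves": [[0, 0, 0, 0.1, 0, 0, 0], [0, 0, 0, 0, 0, 0, 0], [0, 0, 0, 0, 0, 0, 0]]}}

```text
clock: 10.3
ee_pos: [0.5986, -0.0836, 0.0708]
tcp_rot: [0.701, 0.713, -0.001, -0.001]
contact_force: [-8.0, 0.2, 1.7]
grip_width: 0.0086
grasp_force: 70.2
```

Request:
{"api": "play_rows", "payload": {"moves": [[0, 0, 0, 0.05, 0, 0, 0], [0, 0, 0, 0, 0, 0, 0], [0, 0, 0, 0, 0, 0, 0]]}}

```text
clock: 10.55
ee_pos: [0.5986, -0.0836, 0.0704]
tcp_rot: [0.701, 0.713, -0.001, -0.001]
contact_force: [-7.1, -0.3, 2.1]
grip_width: 0.0083
grasp_force: 70.4
```

Request:
{"api": "play_rows", "payload": {"moves": [[0, 0, -0.04, 0.05, 0, 0, 0], [0, 0, 0, 0, 0, 0, 0], [0, 0, 0, 0, 0, 0, 0]]}}

```text
clock: 10.8
ee_pos: [0.5986, -0.0836, 0.0698]
tcp_rot: [0.701, 0.713, -0.0, -0.0]
contact_force: [-5.2, -0.3, 0.4]
grip_width: 0.0087
grasp_force: 70.0
```

Request:
{"api": "play_rows", "payload": {"moves": [[0, 0, 0, 0.05, 0, 0, 0], [0, 0, 0, 0, 0, 0, 0], [0, 0, 0, 0, 0, 0, 0]]}}

```text
clock: 11.05
ee_pos: [0.5986, -0.0836, 0.0697]
tcp_rot: [0.701, 0.713, -0.0, -0.0]
contact_force: [-7.6, -0.2, 3.0]
grip_width: 0.0085
grasp_force: 70.4
```

Request:
{"api": "play_rows", "payload": {"moves": [[0, 0, 0, 0.05, 0, 0, 0], [0, 0, 0, 0, 0, 0, 0], [0, 0, 0, 0, 0, 0, 0]]}}

```text
clock: 11.3
ee_pos: [0.5986, -0.0836, 0.0696]
tcp_rot: [0.701, 0.713, -0.0, -0.0]
contact_force: [-9.0, 1.0, 5.5]
grip_width: 0.0086
grasp_force: 70.7
```

Run:
```python
from h import *
o=env.get_obs();print(o['ee_pos'],o['tcp_rot'],o['contact_force'],o['ft_torque'])
```

```text
[ 0.5985585  -0.08361258  0.06956434] [ 7.00671304e-01  7.13483902e-01 -4.78398137e-04 -4.65597482e-04] [-8.99739893  0.99458077  5.49746534] [0.07832647 1.29871789 0.20124618]
```

Request:
{"api": "play_rows", "payload": {"moves": [[0, 0.1, 0, 0, 0, 0, 0], [0, 0.1, 0, 0, 0, 0, 0], [0, 0.1, 0, 0, 0, 0, 0], [0, 0.1, 0, 0, 0, 0, 0], [0, 0, 0, 0, 0, 0, 0]]}}

```text
clock: 11.72
ee_pos: [0.5984, -0.0821, 0.0696]
tcp_rot: [0.701, 0.713, -0.002, 0.001]
contact_force: [-9.1, -9.2, 4.3]
grip_width: 0.0087
grasp_force: 70.5
```

Request:
{"api": "play_rows", "payload": {"moves": [[0, 0.1, 0, 0, 0, 0, 0], [0, 0.1, 0, 0, 0, 0, 0], [0, 0.1, 0, 0, 0, 0, 0], [0, 0, 0, 0, 0, 0, 0]]}}

```text
clock: 12.05
ee_pos: [0.5983, -0.0791, 0.0694]
tcp_rot: [0.701, 0.713, -0.002, 0.001]
contact_force: [-7.8, -8.2, 3.3]
grip_width: 0.0083
grasp_force: 70.4
```

Request:
{"api": "play_rows", "payload": {"moves": [[0, 0.1, 0, 0, 0, 0, 0], [0, 0.1, 0, 0, 0, 0, 0], [0, 0.1, 0, 0.02, 0, 0, 0], [0, 0, 0, 0, 0, 0, 0]]}}

```text
clock: 12.38
ee_pos: [0.5984, -0.0742, 0.0682]
tcp_rot: [0.701, 0.713, -0.001, -0.0]
contact_force: [-5.3, -3.0, -1.8]
grip_width: 0.0085
grasp_force: 69.7
```

Request:
{"api": "play_rows", "payload": {"moves": [[0, 0.1, 0, 0, 0, 0, 0], [0, 0.1, 0, 0, 0, 0, 0], [0, 0, 0, 0, 0, 0, 0]]}}

```text
clock: 12.63
ee_pos: [0.5983, -0.072, 0.0681]
tcp_rot: [0.701, 0.713, -0.001, -0.0]
contact_force: [-4.2, -2.2, -1.6]
grip_width: 0.0083
grasp_force: 69.6
```

It dropped at y≈-0.074, so the hole is over the pin's taper. I'll lower it in small steps.

Request:
{"api": "play_rows", "payload": {"moves": [[0, 0, 0, 0.1, 0, 0, 0], [0, 0, 0, 0, 0, 0, 0], [0, 0, 0, 0, 0, 0, 0]]}}

```text
clock: 12.88
ee_pos: [0.5984, -0.0719, 0.0673]
tcp_rot: [0.701, 0.713, -0.001, -0.0]
contact_force: [-4.8, -2.1, -1.0]
grip_width: 0.0086
grasp_force: 69.8
```

Request:
{"api": "play_rows", "payload": {"moves": [[0, 0, 0, 0.07, 0, 0, 0], [0, 0, 0, 0, 0, 0, 0], [0, 0, 0, 0, 0, 0, 0]]}}

```text
clock: 13.13
ee_pos: [0.5983, -0.0717, 0.0667]
tcp_rot: [0.701, 0.713, -0.001, -0.0]
contact_force: [-5.4, -2.2, 0.2]
grip_width: 0.0087
grasp_force: 70.0
```

Request:
{"api": "play_rows", "payload": {"moves": [[0, 0, -0.02, 0.1, 0, 0, 0], [0, 0, 0, 0.1, 0, 0, 0], [0, 0, 0, 0, 0, 0, 0]]}}

```text
clock: 13.38
ee_pos: [0.5983, -0.0716, 0.0648]
tcp_rot: [0.701, 0.713, -0.0, -0.0]
contact_force: [-4.9, -0.3, -0.2]
grip_width: 0.0088
grasp_force: 70.0
```

Request:
{"api": "play_rows", "payload": {"moves": [[0, 0, 0, 0.1, 0, 0, 0], [0, 0, 0, 0.1, 0, 0, 0], [0, 0, 0, 0, 0, 0, 0], [0, 0, 0, 0, 0, 0, 0]]}}

```text
clock: 13.72
ee_pos: [0.5984, -0.0716, 0.0629]
tcp_rot: [0.701, 0.713, -0.0, -0.0]
contact_force: [-4.2, -1.0, -0.2]
grip_width: 0.0085
grasp_force: 70.0
```

Request:
{"api": "play_rows", "payload": {"moves": [[0, 0, 0, 0.05, 0, 0, 0], [0, 0, 0, 0, 0, 0, 0], [0, 0, 0, 0, 0, 0, 0]]}}

```text
clock: 13.97
ee_pos: [0.5983, -0.0716, 0.0625]
tcp_rot: [0.701, 0.714, -0.0, -0.0]
contact_force: [-5.8, -1.4, 1.1]
grip_width: 0.0086
grasp_force: 70.1
```

Request:
{"api": "play_rows", "payload": {"moves": [[0, 0, 0, 0.05, 0, 0, 0], [0, 0, 0, 0, 0, 0, 0], [0, 0, 0, 0, 0, 0, 0]]}}

```text
clock: 14.22
ee_pos: [0.5983, -0.0716, 0.0623]
tcp_rot: [0.701, 0.714, -0.0, -0.0]
contact_force: [-7.5, -1.4, 1.6]
grip_width: 0.0083
grasp_force: 70.4
```

Request:
{"api": "play_rows", "payload": {"moves": [[0, 0, 0, 0.05, 0, 0, 0], [0, 0, 0, 0, 0, 0, 0], [0, 0, 0, 0, 0, 0, 0]]}}

```text
clock: 14.47
ee_pos: [0.5984, -0.0716, 0.0624]
tcp_rot: [0.701, 0.714, -0.0, -0.0]
contact_force: [-8.8, 0.0, 4.7]
grip_width: 0.0088
grasp_force: 70.8
```

Z stopped at 0.0623, 7.4 mm below the riding height of 0.0697, so it's flat on the deck. Release and rise.

Request:
{"api": "play_rows", "payload": {"moves": [[0, 0, -0.04, -0.05, 0, 0, 0], [0, 0, 0, 0, 0, 0, 0], [10, 0, 0, 0, 0, 0, 0], [15, 0, 0, 0, 0, 0, 0], [25, 0, 0, 0, 0, 0, 0], [40, 0, 0, 0, 0, 0, 0], [40, 0, 0, 0, 0, 0, 0], [40, 0, 0, 0, 0, 0, 0]]}}

```text
clock: 15.13
ee_pos: [0.5985, -0.0716, 0.062]
tcp_rot: [0.701, 0.713, 0.0, 0.0]
contact_force: [-0.0, 0.3, -0.3]
grip_width: 0.0338
grasp_force: 0.0
```

Request:
{"api": "play_rows", "payload": {"moves": [[40, 0, 0, -0.5, 0, 0, 0], [40, 0, 0, -1, 0, 0, 0], [40, 0, 0, -1.5, 0, 0, 0], [40, 0, 0, -2.5, 0, 0, 0], [40, 0, 0, -2.5, 0, 0, 0], [40, 0, 0, -2, 0, 0, 0], [20, 0, -3, 0, 0, 0, 0], [0, 0, -4, 0, 0, 0, 0], [0, 0, -4, 0, 0, 0, 0], [0, 0, -4, 0, 0, 0, 0], [0, 0, -3, 0, 0, 0, 0], [0, 0, 0, 0, 0, 0, 0]]}}

```text
clock: 16.13
ee_pos: [0.4146, -0.0747, 0.1625]
tcp_rot: [0.701, 0.713, -0.0, 0.0]
contact_force: [-0.6, 0.2, 0.6]
grip_width: 0.0001
grasp_force: 0.0
```

Run:
```python
from h import *
cs={n:env.read_camera(n) for n in('top','side')}
o=env.get_obs();print(o['ee_pos'],2*np.arctan2(o['tcp_rot'][1],o['tcp_rot'][0]),o['contact_force'],o['grip_width'])
import pickle;pickle.dump(cs,open('c3.pkl','wb'))
a=cs['top']['image'][138:228,258:353];b=cs['side']['image'][165:255,255:350]
cv2.imwrite('pics/seat.png',np.hstack([cv2.resize(x,(400,379),interpolation=cv2.INTER_CUBIC) for x in(a,b)]))
```

```text
[ 0.41831788 -0.07500706  0.16339951] 1.588218728203893 [-0.20145872  0.93366745  0.10107718] -0.00034583473036536134
```

View pics/seat.png

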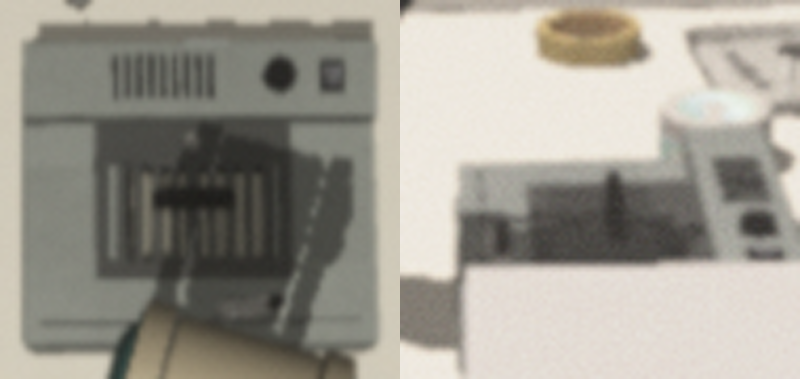

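The seat picture shows the grille flat against the lip (back edge at row ~121, columns 95–290). The handle is at (193,198), and the catch is untouched with its post at about (275,300). I'll straddle the post next.

Run:
```python
from h import *
plan([(.5218,-.1305,.12,1.81,4),(.5218,-.1305,.071,1.81,5)])
```

```text
4 rows:
   [-1.432, 2.562, 1.085, -0.055]
   [-1.572, 2.479, 1.085, -0.055]
   [-1.707, 2.388, 1.085, -0.055]
   [-1.837, 2.29, 1.085, -0.055]
5 rows:
   [0.0, 0.0, 0.98, -0.0]
```

Request:
{"api": "play_rows", "payload": {"moves": [[35, -1.43, 2.56, 1.1, 0, 0, -0.055], [35, -1.57, 2.48, 1.1, 0, 0, -0.055], [35, -1.7, 2.39, 1.1, 0, 0, -0.055], [35, -1.84, 2.29, 1.1, 0, 0, -0.055], [35, 0, 0, 0, 0, 0, 0], [35, 0, 0, 0, 0, 0, 0], [35, 0, 0, 0, 0, 0, 0]]}}

```text
clock: 16.82
ee_pos: [0.5224, -0.1302, 0.1181]
tcp_rot: [0.618, 0.786, 0.0, 0.0]
contact_force: [-0.0, -0.1, -0.1]
grip_width: 0.0298
grasp_force: 0.0
```

Run:
```python
from h import *
cs={n:env.read_camera(n) for n in('top','side')}
o=env.get_obs();print(o['ee_pos'],2*np.arctan2(o['tcp_rot'][1],o['tcp_rot'][0]),o['contact_force'],o['grip_width'])
c=cs['side'];print(proj(c,[(.5218,-.1305,.0855),o['ee_pos']]))
b=c['image'][150:240,255:350]
cv2.imwrite('pics/post.png',cv2.resize(b,(570,540),interpolation=cv2.INTER_CUBIC))
plan([(.5218,-.1305,.071,1.81,5)])
```

```text
[ 0.52214409 -0.13004742  0.1191447 ] 1.808854999404882 [-0.68576501 -0.1384738   0.22541396] 0.02958967019148342
[[280.09063049 218.05045439]
 [280.03205176 207.07044517]]
5 rows:
   [-0.007, -0.009, 0.963, -0.0]
   [-0.007, -0.009, 0.963, -0.0]
   [-0.007, -0.009, 0.963, -0.0]
   [-0.007, -0.009, 0.963, -0.0]
   [-0.007, -0.009, 0.963, -0.0]
```

View pics/post.png

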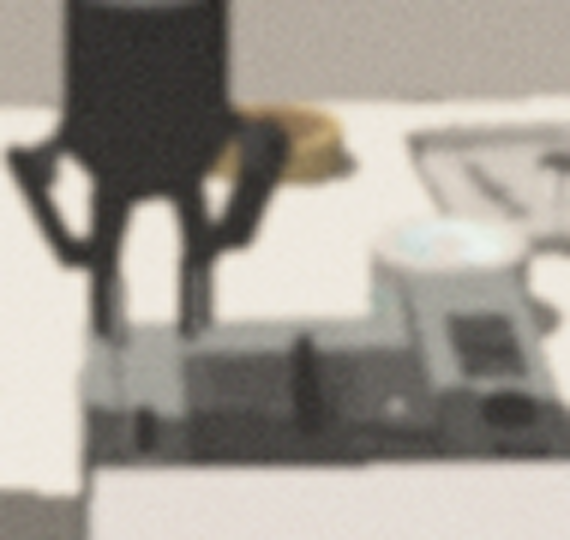

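The picture shows the fingers (columns 105 and 195) centred over the post at about (147,430). The steel pin is visible in the hole at (398,405). Descending.

Request:
{"api": "play_rows", "payload": {"moves": [[35, 0, 0, 1, 0, 0, 0], [35, 0, 0, 1, 0, 0, 0], [35, 0, 0, 1, 0, 0, 0], [35, 0, 0, 1, 0, 0, 0], [35, 0, 0, 0.7, 0, 0, 0], [20, 0, 0, 0, 0, 0, 0], [20, 0, 0, 0, 0, 0, 0], [20, 0, 0, 0, 0, 0, 0], [20, 0, 0, 0, 0, 0, 0]], "newtons": 20}}

```text
clock: 17.67
ee_pos: [0.5217, -0.1304, 0.0711]
tcp_rot: [0.618, 0.786, -0.0, -0.0]
contact_force: [-1.4, -0.4, -1.7]
grip_width: 0.0171
grasp_force: 0.9
```

Request:
{"api": "play_rows", "payload": {"moves": [[20, 0.02, 0.42, 0, 0, 0, -0.125], [20, 0.03, 0.42, 0, 0, 0, -0.125], [20, 0, 0, 0, 0, 0, 0]]}}

```text
clock: 17.92
ee_pos: [0.53, -0.1273, 0.0712]
tcp_rot: [0.513, 0.858, -0.0, 0.0]
contact_force: [0.9, -0.3, 0.1]
grip_width: 0.0174
grasp_force: 0.3
```

Request:
{"api": "play_rows", "payload": {"moves": [[20, 0.03, 0.42, 0, 0, 0, -0.125], [20, 0.03, 0.42, 0, 0, 0, -0.125], [20, 0.03, 0.42, 0, 0, 0, -0.125], [20, 0, 0, 0, 0, 0, 0]]}}

```text
clock: 18.25
ee_pos: [0.5397, -0.1193, 0.0712]
tcp_rot: [0.346, 0.938, -0.0, 0.0]
contact_force: [-0.3, -0.8, 0.6]
grip_width: 0.017
grasp_force: 0.1
```

Request:
{"api": "play_rows", "payload": {"moves": [[20, 0.03, 0.42, 0, 0, 0, -0.125], [20, 0.03, 0.42, 0, 0, 0, -0.125], [20, 0.03, 0.42, 0, 0, 0, -0.125], [20, 0, 0, 0, 0, 0, 0]]}}

```text
clock: 18.58
ee_pos: [0.5458, -0.1084, 0.0713]
tcp_rot: [0.166, 0.986, -0.0, 0.0]
contact_force: [0.3, 0.3, 0.4]
grip_width: 0.0171
grasp_force: 0.0
```

Request:
{"api": "play_rows", "payload": {"moves": [[20, 0.03, 0.42, 0, 0, 0, -0.125], [20, 0.03, 0.42, 0, 0, 0, -0.125], [20, 0, 0, 0, 0, 0, 0], [20, 0, 0, 0, 0, 0, 0]]}}

```text
clock: 18.92
ee_pos: [0.5475, -0.1002, 0.0713]
tcp_rot: [0.046, 0.999, 0.0, 0.001]
contact_force: [0.2, 0.2, -0.7]
grip_width: 0.0174
grasp_force: 0.0
```

Run:
```python
from h import *
o=env.get_obs();p=o['ee_pos']-np.array([.5139,-.0964,0]);print(o['ee_pos'],2*np.arctan2(o['tcp_rot'][1],o['tcp_rot'][0]),o['contact_force'],'r',np.hypot(*p[:2]),'th',np.arctan2(p[1],p[0])+np.pi/2-.018)
```

```text
[ 0.54749765 -0.10024665  0.07128894] 3.0498706750740725 [ 0.21197481  0.15289904 -0.67871971] r 0.03381713755633368 th 1.4388010208668582
```

Request:
{"api": "play_rows", "payload": {"moves": [[20, 0.03, 0.4, 0, 0, 0, -0.11], [20, 0, 0.2, 0, 0, 0, 0], [20, 0, 0, 0, 0, 0, 0], [20, 0, 0, 0, 0, 0, 0]]}}

```text
clock: 19.25
ee_pos: [0.5475, -0.0943, 0.0713]
tcp_rot: [-0.011, 1.0, -0.0, 0.001]
contact_force: [0.9, -1.3, 0.9]
grip_width: 0.0171
grasp_force: 0.7
```

Request:
{"api": "play_rows", "payload": {"moves": [[20, 0, 0.15, 0, 0, 0, 0], [20, 0, 0.1, 0, 0, 0, 0], [20, 0, 0, 0, 0, 0, 0]]}}

```text
clock: 19.5
ee_pos: [0.5472, -0.0916, 0.0711]
tcp_rot: [-0.013, 1.0, -0.0, 0.0]
contact_force: [0.2, -1.0, 0.3]
grip_width: 0.0172
grasp_force: 0.9
```

Request:
{"api": "play_rows", "payload": {"moves": [[20, 0, 0.1, 0, 0, 0, 0], [20, 0, 0, 0, 0, 0, 0], [20, 0, 0, 0, 0, 0, 0]]}}

```text
clock: 19.75
ee_pos: [0.5472, -0.0909, 0.071]
tcp_rot: [-0.013, 1.0, -0.0, 0.0]
contact_force: [1.2, -4.2, 1.6]
grip_width: 0.0173
grasp_force: 1.8
```

Request:
{"api": "play_rows", "payload": {"moves": [[20, 0, 0.07, 0, 0, 0, 0], [20, 0, 0, 0, 0, 0, 0], [20, 0, 0, 0, 0, 0, 0]]}}

```text
clock: 20.0
ee_pos: [0.5472, -0.0907, 0.0711]
tcp_rot: [-0.013, 1.0, -0.001, 0.0]
contact_force: [2.2, -5.9, 1.3]
grip_width: 0.017
grasp_force: 3.0
```

At the stop. Back the pads off, rise clear and check.

Request:
{"api": "play_rows", "payload": {"moves": [[24, 0, -0.3, 0, 0, 0, 0], [28, 0, -0.1, 0, 0, 0, 0], [28, 0, 0, 0, 0, 0, 0], [28, 0, 0, -1, 0, 0, 0], [28, 0, 0, -2, 0, 0, 0], [28, 0, 0, -2.5, 0, 0, 0], [28, 0, 0, -2.5, 0, 0, 0], [28, 3.5, 0, -0.5, 0, 0, 0], [28, 3.5, 0, 0, 0, 0, 0], [28, 3.5, 0, 0, 0, 0, 0], [28, 3, 0, 0, 0, 0, 0], [28, 0, 0, 0, 0, 0, 0]]}}

```text
clock: 21.0
ee_pos: [0.4084, -0.0972, 0.1559]
tcp_rot: [-0.013, 1.0, 0.0, -0.001]
contact_force: [0.8, -0.1, 1.0]
grip_width: 0.0238
grasp_force: 0.0
```

Request:
{"api": "play_rows", "payload": {"moves": [[28, 0, -3, -1, 0, 0, 0], [28, 0, -3.5, 0, 0, 0, 0], [28, 0, -3.5, 0, 0, 0, 0], [28, 0, -3.5, 0, 0, 0, 0], [28, 0, -3, 0, 0, 0, 0], [28, 0, 0, 0, 0, 0, 0], [28, 0, 0, 0, 0, 0, 0]]}}

```text
clock: 21.58
ee_pos: [0.4167, -0.2635, 0.1661]
tcp_rot: [-0.012, 1.0, 0.0, -0.0]
contact_force: [0.1, 0.5, -0.2]
grip_width: 0.024
grasp_force: 0.0
```

Run:
```python
from h import *
cs={n:env.read_camera(n) for n in('top','side')}
o=env.get_obs();print(o['ee_pos'],o['contact_force'],o['clock'])
a=cs['top']['image'][138:228,258:353];b=cs['side']['image'][165:255,255:350]
cv2.imwrite('pics/end.png',np.hstack([cv2.resize(x,(400,379),interpolation=cv2.INTER_CUBIC) for x in(a,b)]))
```

```text
[ 0.41691273 -0.26197312  0.16614276] [-0.26716129  0.10662489 -0.76619792] 21.6833
```

View pics/end.png

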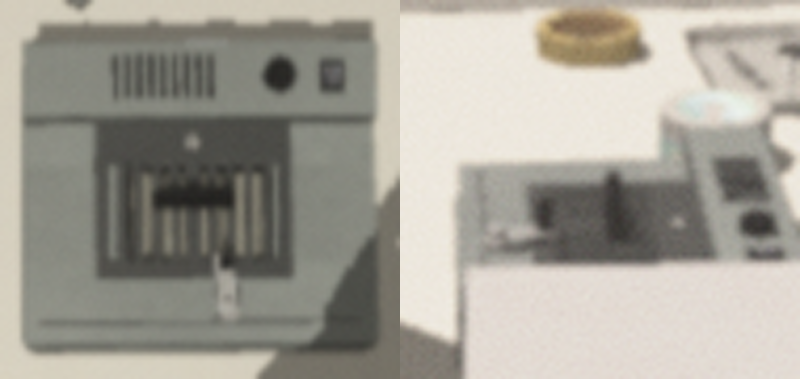

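The grille lies flat against the lip with the pin bright in the hole at (193,142). The catch arm at (226,290) points straight back over the front edge, with its post at (226,258). The gripper is clear, so I'm handing in.

```bash
python3 -c "
from plant import env
print(env.finish_job())"
```

```text
the job is handed in; nothing more can be done
None
```

The job is handed in at about 22 s: the grille is flat on the deck against the lip with the pin in its hole, the catch is turned to its stop over the front edge, and the highest measured contact force was about 12 N.

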